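# Put four swapped table things back on their own cork mats

### The arm

A 7-joint arm with a two-finger parallel gripper is mounted at the origin on a cart in front of the work surface, level with it; the furniture and walls round the work are solid. World frame = base frame: x ahead of the robot, y to its left, z up, the work surface at z = 0. Lengths are in m, angles in rad, forces in N, time in s.
With the tool pointing down it reaches from about 0.4 to 0.85 m from the base axis. Payload 4.5 kg.
Tool frame: the origin (TCP) lies at the very end of the fingers, on their centre line; the grasp point (between the pads) lies 19 mm behind it; z points along the fingers, y is the direction in which the jaws open and shut (so a half turn about z gives the same grasp; the last joint's range is limited). The gripper opens to 85 mm and grips with 20 to 120 N. Pads are 22 mm wide; open, the fingers measure 114 mm over their backs; the gripper's body (76 mm by 85 mm) begins 54 mm behind the grasp point. The pads swing forward as they close: fully open they stand 13 mm farther back than shut.
Start: joints at [-1.156, 0.689, -0.195, 1.565, 0.157, 0.902, -0.215], TCP at [0.232, 0.58, 0.231] pointing down, gripper open.
Joint ranges: [-3.01, 3.01], [-0.46, 2.08], [-1.47, 1.51], [0.13, 2.56], [-1, 4.14], [0.04, 2.09], [-2.66, 2.66]. Speed limits (rad/s): [2.57, 2.57, 3.14, 3.14, 3.14, 3.14, 3.14].

### API

Orientations are given as [roll, pitch, yaw] about the fixed x, y, z axes, in that order (R = Rz(yaw) Ry(pitch) Rx(roll)).
In Python, from bench import env gives the robot as it stands. The module is installed in compiled form; this text tells all that it offers.
- The arm moves only by the tool apply_moves, never from a script. Its argument "targets" is one flat list of numbers, 6 for each row, row after row: the shift along the tool's x, y, z in m, then the turn, a rotation vector about the tool's x, y, z in rad. In form: [tx, ty, tz, rx, ry, rz, tx, ty, tz, rx, ry, rz, ...]. A call has 1 to 10 rows; each row shifts and turns the pose as measured when the row begins, along the tool's axes as they then stand; what a row does not reach is not made up. A row lasts 1/10 s, in which the tool goes at most 50 mm and 8.59 degrees, less where a joint would pass 70% of its speed; a pose out of reach is approached as far as the arm can. A call with a gripper value outside its range is refused whole. "gripper" is the finger opening in m, from 0 to 0.0854, set as the call begins (left out, the last holds). The fingers move at their own pace and stop on an object; "squeeze" is the grip in N (left out, the last holds). Time passes only in rows, so rows that do not move let the fingers close. It gives the time, the measured TCP pose, the force and the opening at its end, in the units of the state.
- env.observe(): the state, without advancing time (a new reading comes with each control period).
- env.capture(name): name is "scene" or "top" or "wrist"; returns a dict with "color" (420x560x3 uint8, red, green, blue), "fx", "fy", "cx", "cy" (pixels), "cam_to_world" (4x4, takes a point from camera to world coordinates); the wrist camera has in their place "tool_from_camera" (4x4, takes a point from camera to tool coordinates, whose origin is the TCP and whose axes are the flange's). Camera axes: x right, y up, looking along -z (the intrinsics and any distortion apply to the point x, -y, -z); pixel columns grow to the right and rows downward; lengths in m; the calibration is good to about 2 mm. A picture is of the moment at which its call begins: read the wrist's pose just before it. There is no depth.
- env.finish_job(): hands the job in, once; it reports no verdict.
Trained networks look in the newest picture that a camera, given by its name, has taken for a name from the list of things; names that differ only in an ending like _2 or _b are one class to them, and where a whole thing is asked for, a point or a joint stands for the part that bears it (a point fixed in the world has none). Each returns a list of dicts, best first, with "p" (0 to 1); they miss things now and then, are a little off and sometimes report something else, mostly with a low value. They report only what shows in the picture. A call takes as long as a camera call. They do not tell look-alikes from the thing itself.
- env.look_for(camera, target): "point" ([x, y, z] in m, in the coordinates of the camera as it stood for that picture, good to about 4 mm: the middle of the surface that is visible of it).
- env.tip_of(camera, target): "point" ([x, y, z] in m, in the coordinates of the camera as it stood for that picture, good to about 4 mm: a listed point, or the origin of a listed thing).
The state is a dict: "t": time; "joint_positions": joint angles; "joint_vel": joint speeds; "effort": joint torques, N m; "eef_pos": TCP position; "tcp_rot": TCP orientation; "force": force on the tool from outside, world axes, zero at the start; "wrist_torque": the same for the moment, N m; "grip_width": finger opening in m.
Only numpy, scipy, OpenCV 4.12 (cv2) and the standard library are available. Lean on these libraries where they do the work, as an engineer would, in place of code of your own. Each camera call takes 0.05 s, during which the arm holds its last target. There are 200 camera calls.

### The job

The mill, the tea light, the glass shaker and the spice jar stand on one another's cork mats. Put each upright in the middle of its own: the mill on the round mat, the tea light on the square one, the glass shaker on the six-sided one and the spice jar on the oblong one; the empty white pot stand is there to park a thing on meanwhile. Knock nothing over, and leave the yellow travel cup where it stands.

Things in the scene. Friction and masses are not known exactly. Their poses are not given: they have to be found in the camera images.
- mill: Tall waisted wooden mill, round, 170 mm high with a small steel knob on top; foot 58 mm in diameter (to the touch the part below the head counts as a full 58 mm thick, up to 122 mm), round wooden head 50 mm in diameter between 123 and 159 mm above the foot (a good place to grip; the head does not turn). About 0.18 kg. Origin at the centre of its underside, z along its axis.
- candle: Tea light: low round white candle cup, 38 mm in diameter, 15 mm high, about 20 g. Origin at the centre of its underside, z up.
- shaker: Small clear glass shaker with a domed grey cap, round, 44 mm in diameter and 90 mm high; straight glass body up to 66 mm, the cap above it 34 mm in diameter. About 0.1 kg. Origin at the centre of its underside, z along its axis.
- jar: Glass spice jar with a paper label and a flat dark screw lid, round, 41 mm in diameter all the way up, 105 mm high. About 0.11 kg. Origin at the centre of its underside, z along its axis.
- mat_round: Round cork mat, 84 mm in diameter, 6 mm thick. Fixed to the worktop; origin at the centre of its underside, so its upper face is 6 mm above the origin. The mill's place.
- mat_square: Square cork mat, 78 x 78 mm, 6 mm thick. Fixed to the worktop; origin at the centre of its underside, so its upper face is 6 mm above the origin. The tea light's place.
- mat_hexagon: Six-sided cork mat, 84 mm across the flats, 6 mm thick. Fixed to the worktop; origin at the centre of its underside, so its upper face is 6 mm above the origin. The glass shaker's place.
- mat_oblong: Oblong cork mat, 58 mm (its x) by 100 mm (its y), 6 mm thick. Fixed to the worktop; origin at the centre of its underside, so its upper face is 6 mm above the origin. The spice jar's place.
- pot_stand: White round ceramic pot stand, 100 mm in diameter, flat on top, 10 mm high, empty at the start: the free spot on which to put a thing for the time being. Fixed to the worktop; origin at the centre of its underside, upper face 10 mm above the origin.
- travel_cup: Tall yellow travel cup with a black lid, round, 86 mm in diameter, 170 mm high, about 0.4 kg, loose, standing on the bare worktop among the mats; not to be moved. Origin at the centre of its underside.
Mind the look-alikes: they are no part of the job. Of the things shaped like the candle, the white one is meant. Leave any pink look-alike of the jar alone.

How it is judged:
At the end, for the whole second after the job is handed in: Mill on the round mat, tea light on the square, shaker on the six-sided and jar on the oblong mat, each upright (within 0.1 rad), its axis within 15 mm of the mat's centre, standing on the mat's face, released and at rest (horizontal distance between mill and mat_round below 0.015 m and z of mill in the frame of mat_round between 0.002 and 0.011 m and angle between each of mill, candle, shaker, jar's own z axis and vertical below 0.1 rad and linear speed of each of mill, candle, shaker, jar below 0.02 m/s and horizontal distance between candle and mat_square below 0.015 m and z of candle in the frame of mat_square between 0.002 and 0.011 m and horizontal distance between shaker and mat_hexagon below 0.015 m and z of shaker in the frame of mat_hexagon between 0.002 and 0.011 m and horizontal distance between jar and mat_oblong below 0.015 m and z of jar in the frame of mat_oblong between 0.002 and 0.011 m); the robot touches nothing.
It fails at once if the mill is knocked over or tipped far (angle between mill's own z axis and vertical above 0.6 rad).
It fails at once if the tea light is knocked over or tipped far (angle between candle's own z axis and vertical above 0.6 rad).
It fails at once if the shaker is knocked over or tipped far (angle between shaker's own z axis and vertical above 0.6 rad).
It fails at once if the spice jar is knocked over or tipped far (angle between jar's own z axis and vertical above 0.6 rad).
It fails at once if the yellow travel cup is moved by more than 20 mm or knocked over (distance of travel_cup from where it was at the start of the episode above 0.02 m or angle between travel_cup's own z axis and vertical above 0.6 rad).
It also fails if it takes over 141 s, if anything falls off the work surface, if the arm or the gripper's body presses on something with over 40 N, if the wrist force passes 120 N, or if a joint passes its speed limit or range.

## Working session

There is one attempt and no reset: what is moved stays moved. The work goes in short steps, Python scripts to look and compute and a tool call to move; the robot and the scene stay as the last step left them, time stands still between calls to the robot, and variables do not carry over. Pictures are saved under pics/ and viewed, about 12 in all and at most 16, crops included, and the job is handed in when it is done.

Besides the shell and the picture viewer there is one more tool, called after ">>>" in YAML: its name, and indented under it one key for each argument. apply_moves: Moves the arm, as the interface text tells. Its arguments: {"type":"object","properties":{"targets":{"type":"array","items":{"type":"number"}},"gripper":{"type":"number"},"squeeze":{"type":"number"}},"required":["targets"]}

```bash
mkdir -p pics; cat > h.py <<'E'
import numpy as np, cv2
from bench import env
def snap(c,name=None):
    s=env.observe(); d=env.capture(c)
    if name: cv2.imwrite(f'pics/{name}.png',d['color'][:,:,::-1])
    if c=='wrist':
        from scipy.spatial.transform import Rotation as R
        T=np.eye(4); r=np.array(s['tcp_rot']); T[:3,:3]=R.from_euler('xyz',r).as_matrix() if r.size==3 else (R.from_quat(r).as_matrix() if r.size==4 else r)
        T[:3,3]=s['eef_pos']; d['cam_to_world']=T@np.array(d['tool_from_camera'])
    d['cam_to_world']=np.array(d['cam_to_world'])
    return d
def w(d,p): return (d['cam_to_world']@np.r_[p,1])[:3]
def px(d,u,v,z):
    M=d['cam_to_world']; r=M[:3,:3]@np.array([(u-d['cx'])/d['fx'],-(v-d['cy'])/d['fy'],-1]); o=M[:3,3]
    return o+r*(z-o[2])/r[2]
def proj(d,P):
    q=np.linalg.inv(d['cam_to_world'])@np.r_[P,1]; return d['cx']+d['fx']*q[0]/-q[2], d['cy']-d['fy']*q[1]/-q[2]
names=['mill','candle','shaker','jar','mat_round','mat_square','mat_hexagon','mat_oblong','pot_stand','travel_cup']
E
python3 - <<'E'
from h import *
np.set_printoptions(precision=3,suppress=True)
print(env.observe())
for c in ['top','scene']:
    d=snap(c,c+'0'); print(c,[k for k in d],d['fx'],d['cam_to_world'])
    for n in names:
        print(n,[(np.round(w(d,x['point']),3).tolist(),round(x['p'],2)) for x in env.tip_of(c,n)][:4])
E
```

```text
{'t': 0.0, 'joint_positions': array([-1.156,  0.69 , -0.195,  1.566,  0.157,  0.903, -0.215]), 'joint_vel': array([ 0.001,  0.   ,  0.001, -0.001,  0.   , -0.003, -0.001]), 'effort': array([  0.   , -53.959,  -1.266, -15.854,   0.009,   0.009,   0.   ]), 'eef_pos': array([0.232, 0.58 , 0.23 ]), 'tcp_rot': array([-3.14 ,  0.   ,  2.761]), 'force': array([ 0.245,  0.489, -0.529]), 'wrist_torque': array([0.007, 0.034, 0.017]), 'grip_width': 0.08551914047517269}
top ['color', 'fx', 'fy', 'cx', 'cy', 'cam_to_world'] 435.4739474638765 [[ 0.433  0.828 -0.357  0.073]
 [-0.901  0.398 -0.172 -0.071]
 [-0.     0.396  0.918  1.039]
 [ 0.     0.     0.     1.   ]]
mill [([0.431, -0.005, 0.008], 0.63)]
candle [([0.506, -0.141, 0.01], 0.68), ([0.421, -0.13, -0.001], 0.61)]
shaker [([0.441, -0.268, 0.004], 0.97)]
jar [([0.47, 0.474, -0.003], 0.95), ([0.432, 0.232, 0.01], 0.68)]
mat_round [([0.434, 0.238, 0.001], 0.84)]
mat_square [([0.436, -0.256, -0.001], 0.88)]
mat_hexagon [([0.433, -0.012, -0.0], 0.76), ([0.433, -0.257, -0.005], 0.5), ([0.436, 0.36, -0.002], 0.47)]
mat_oblong [([0.505, -0.135, -0.001], 0.76)]
pot_stand [([0.437, 0.36, -0.001], 0.85)]
travel_cup []
scene ['color', 'fx', 'fy', 'cx', 'cy', 'cam_to_world'] 536.7331386194123 [[ 0.89   0.328 -0.316  0.038]
 [-0.456  0.651 -0.607 -0.701]
 [ 0.007  0.685  0.729  1.019]
 [ 0.     0.     0.     1.   ]]
mill [([0.511, 0.121, -0.001], 0.74), ([0.433, -0.259, 0.005], 0.67), ([0.431, -0.016, 0.006], 0.6)]
candle [([0.421, -0.129, -0.002], 0.71), ([0.502, -0.141, 0.006], 0.5)]
shaker [([0.437, -0.263, 0.007], 0.91), ([0.439, 0.237, 0.004], 0.38)]
jar [([0.438, 0.234, 0.007], 0.79), ([0.473, 0.483, 0.004], 0.63), ([0.437, -0.262, 0.005], 0.32)]
mat_round [([0.437, 0.234, 0.002], 0.88)]
mat_square [([0.431, -0.26, 0.003], 0.77)]
mat_hexagon [([0.431, -0.011, -0.003], 0.89)]
mat_oblong [([0.5, -0.135, 0.004], 0.58)]
pot_stand [([0.436, 0.356, 0.003], 0.65)]
travel_cup []
```

View pics/top0.png

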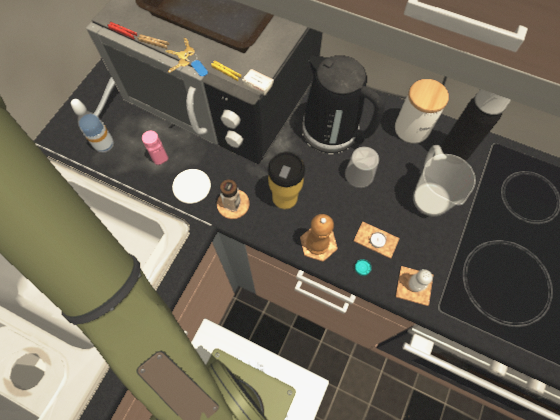

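View pics/scene0.png

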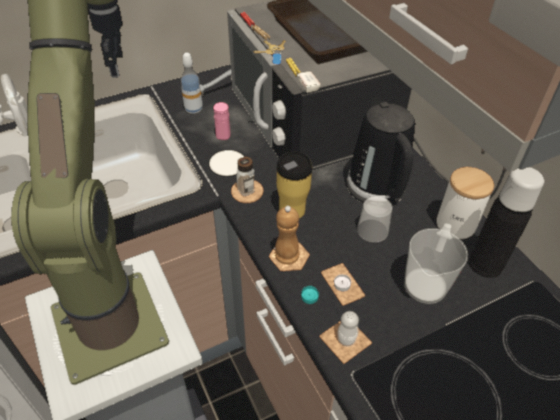

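The pictures show the jar on the round mat (232,203 in top), the mill on the hexagon (320,240), the white tea light on the oblong (377,240), with the teal look-alike at (363,267), and the shaker on the square (415,285). The stand is empty at (191,186), and the cup is near (0.51, 0.12). My plan is jar→stand, mill→round, shaker→hexagon, candle→square, jar→oblong. I'll start by turning the tool to yaw π, so that tool x is −X, y is +Y and z is −Z.

>>> apply_moves:
  targets: [0,0,0,0,0,-0.127,0,0,0,0,0,-0.127,0,0,0,0,0,-0.127,-0.02,-0.04,0,0,0,0,-0.02,-0.04,0,0,0,0,-0.02,-0.04,0,0,0,0,-0.02,-0.04,0,0,0,0,-0.02,-0.04,0,0,0,0,-0.02,-0.04,0,0,0,0,-0.02,-0.04,0,0,0,0]
  gripper: 0.085
  squeeze: 30

```text
t: 2.1
eef_pos: [0.3776, 0.3025, 0.2297]
tcp_rot: [3.131, -0.001, -3.111]
force: [1.1, 0.5, -0.6]
grip_width: 0.0852
```

```bash
cat >> h.py <<'E'
def rep(c,ns,name=None):
    d=snap(c,name); 
    for n in ns: print(n,[(np.round(w(d,x['point']),3).tolist(),round(x['p'],2)) for x in env.tip_of(c,n)][:3])
    return d
E
python3 - <<'E'
from h import *
d=rep('wrist',['jar','mat_round','pot_stand','travel_cup'],'w1')
print(env.observe()['tcp_rot'],d['cam_to_world'].round(3))
E
```

```text
jar [([0.47, 0.48, 0.005], 0.89), ([0.434, 0.233, 0.004], 0.79)]
mat_round [([0.438, 0.231, -0.002], 0.7)]
pot_stand [([0.435, 0.357, -0.003], 0.72)]
travel_cup [([0.513, 0.118, -0.004], 0.85)]
[ 3.13022671e+00 -1.03294162e-03 -3.11177586e+00] [[-0.031 -0.959 -0.281  0.306]
 [ 0.999 -0.027 -0.019  0.299]
 [ 0.011 -0.282  0.959  0.372]
 [ 0.     0.     0.     1.   ]]
```

View pics/w1.png

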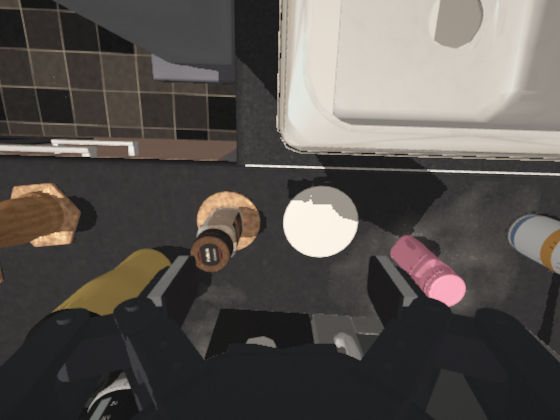

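The wrist camera agrees with the other views: the jar is at (220,240) on the round mat, and the stand at (320,220) is clear. Next I go over the jar.

>>> apply_moves:
  targets: [-0.015,-0.018,0,0.011,0,0.03,-0.015,-0.018,0,0,0,0,-0.015,-0.018,0,0,0,0,-0.012,-0.015,0,0,0,0,0,0,0.02,0,0,0,0,0,0.025,0,0,0,0,0,0.025,0,0,0,0,0,0.02,0,0,0,0,0,0,0,0,0]

```text
t: 3.25
eef_pos: [0.4322, 0.2582, 0.1388]
tcp_rot: [3.124, 0.004, -3.11]
force: [-0.6, -0.3, 0.3]
grip_width: 0.0849
```

>>> apply_moves:
  targets: [-0.003,-0.015,0,0.018,0.004,0.031,0,-0.012,0,0,0,0,0,0,0,0,0,0]

```text
t: 3.55
eef_pos: [0.4358, 0.2326, 0.1402]
tcp_rot: [3.142, 0.001, -3.139]
force: [0.7, 0.1, -0.3]
grip_width: 0.0852
```

>>> apply_moves:
  targets: [0,0,0.02,0,0,0,0,0,0.02,0,0,0,0,0,0.02,0,0,0,0,0,0.014,0,0,0,0,0,0,0,0,0]

```text
t: 4.05
eef_pos: [0.4409, 0.2334, 0.0694]
tcp_rot: [3.134, 0.012, 3.14]
force: [-0.3, -0.4, 0.2]
grip_width: 0.0848
```

>>> apply_moves:
  targets: [0,0,0,0,0,0,0,0,0,0,0,0,0,0,0,0,0,0,0,0,0,0,0,0,0,0,0,0,0,0,0,0,0,0,0,0]
  gripper: 0.03

```text
t: 4.65
eef_pos: [0.4431, 0.2343, 0.0733]
tcp_rot: [3.13, 0.017, 3.138]
force: [1.0, 1.1, -1.4]
grip_width: 0.0394
```

>>> apply_moves:
  targets: [0,0,-0.02,0,0,0,0,0,-0.02,0.012,0.017,0,0,0.02,-0.01,0,0,0,0,0.03,0,0,0,0,0,0.03,0,0,0,0,0,0.025,0,0,0,0,0,0.02,0,0,0,0,0,0,0,0,0]

```text
invalid input at $.targets: expected a multiple of 6 numbers
```

>>> apply_moves:
  targets: [0,0,-0.02,0,0,0,0,0,-0.02,0.012,0.017,0,0,0.02,-0.01,0,0,0,0,0.03,0,0,0,0,0,0.03,0,0,0,0,0,0.025,0,0,0,0,0,0.02,0,0,0,0,0,0,0,0,0,0]

```text
t: 5.45
eef_pos: [0.4417, 0.3605, 0.1241]
tcp_rot: [-3.137, -0.004, 3.135]
force: [-1.1, -0.8, -0.7]
grip_width: 0.0396
```

>>> apply_moves:
  targets: [0,-0.003,0.02,0,0,0,0,0,0.015,0,0,0,0,0,0.011,0,0,0,0,0,0,0,0,0]

```text
t: 5.85
eef_pos: [0.4418, 0.3542, 0.0768]
tcp_rot: [-3.135, -0.003, 3.134]
force: [0.1, -0.5, -0.5]
grip_width: 0.0395
```

>>> apply_moves:
  targets: [0,0,0,0,0,0,0,0,0,0,0,0,0,0,0,0,0,0,0,0,0,0,0,0,0,0,-0.03,0,0,0,0,0,-0.04,0,0,0,0,0,-0.04,0,0,0,0,0,-0.04,0,0,0,0,-0.03,0,0,0,0,0,-0.03,0,0,0,0]
  gripper: 0.085

```text
t: 6.85
eef_pos: [0.4422, 0.2983, 0.2366]
tcp_rot: [-3.14, 0.0, 3.14]
force: [0.3, -0.6, -0.4]
grip_width: 0.0852
```

>>> apply_moves:
  targets: [0,-0.04,0,0,0,0,0,-0.04,0,0,0,0,0,-0.04,0,0,0,0,0,-0.04,0,0,0,0,0,-0.04,0,0,0,0,0,-0.04,0,0,0,0,0,-0.03,0,0,0,0,0,0,0,0,0,0]

```text
t: 7.65
eef_pos: [0.4414, 0.0147, 0.2405]
tcp_rot: [-3.14, 0.008, 3.136]
force: [0.1, -0.1, -0.5]
grip_width: 0.0849
```

```bash
python3 - <<'E'
from h import *
rep('wrist',['jar','mill','mat_hexagon','mat_round','travel_cup'],'w2')
print(env.observe()['tcp_rot'],env.observe()['eef_pos'])
rep('top',['jar'])
E
```

```text
jar [([0.433, 0.352, 0.013], 0.6), ([0.435, -0.26, 0.003], 0.17)]
mill [([0.428, -0.004, 0.008], 0.81), ([0.433, 0.355, 0.008], 0.73)]
mat_hexagon []
mat_round [([0.439, 0.235, -0.0], 0.91)]
travel_cup []
[ 3.13942356  0.00991279 -3.13651973] [0.44225249 0.02154771 0.2406034 ]
jar [([0.468, 0.478, 0.002], 0.87), ([0.429, 0.352, 0.013], 0.85)]
```

View pics/w2.png

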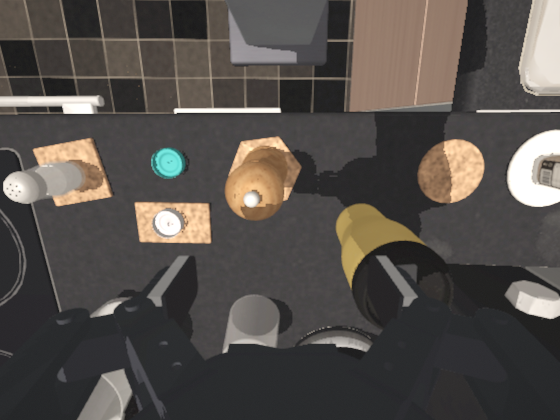

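Jar stands on the stand (545,170), the mill's knob is at (252,200), and the round mat at (451,170) is free.

```bash
python3 - <<'E'
from h import *
d=snap('wrist'); s=env.observe(); print(s['eef_pos'])
print('knob',px(d,252,200,.174),'hex',px(d,265,168,.006),'round',px(d,451,170.5,.006),'teal',px(d,168,163,.015),'candle',px(d,168.5,223,.019),'obl',px(d,173,223,.006),'sq',px(d,73,171,.006))
h=cv2.cvtColor(d['color'],cv2.COLOR_RGB2HSV)
m=cv2.inRange(h,(5,60,90),(25,200,255)); n,l,st,c=cv2.connectedComponentsWithStats(m)
for i in range(1,n):
  if st[i,4]>600: print(st[i],c[i],px(d,*c[i],.006))
E
```

```text
[0.4421231  0.02089993 0.24043341]
knob [ 0.42729658 -0.00109194  0.174     ] hex [ 0.43097763 -0.00049975  0.006     ] round [0.43303077 0.24185592 0.006     ] teal [ 0.42378598 -0.12213198  0.015     ] candle [ 0.50273254 -0.12856102  0.019     ] obl [ 0.50748318 -0.12771609  0.006     ] sq [ 0.43615225 -0.25018814  0.006     ]
[  347     0   117   112 11247] [401.86716458  52.25980261] [0.29486505 0.16035891 0.006     ]
[  25  135   82   69 2695] [ 71.04489796 166.67755102] [ 0.43052126 -0.2515673   0.006     ]
[ 216  135   80   85 4575] [254.39803279 175.84262295] [ 0.44135515 -0.01449082  0.006     ]
[ 412  140   66   64 3332] [444.76440576 171.54141657] [0.4344385 0.2339497 0.006    ]
[ 128  199   78   43 2333] [168.70552936 219.86069438] [ 0.50293951 -0.13311532  0.006     ]
[ 330  203   90   86 2990] [359.15050167 234.16287625] [0.5228196  0.12945674 0.006     ]
```

>>> apply_moves:
  targets: [0.006,-0.016,0,0,0.008,0,0.006,-0.015,0.01,0,0,0,0,0,0.02,0,0,0,0,0,0,0,0,0,0,0,0,0,0,0]

```text
t: 8.6
eef_pos: [0.4313, -0.0078, 0.2103]
tcp_rot: [3.139, 0.003, -3.131]
force: [-0.8, -0.9, 0.7]
grip_width: 0.085
```

```bash
python3 - <<'E'
from h import *
d=snap('wrist','w3'); s=env.observe(); print(s['eef_pos'],s['tcp_rot'])
g=d['color']; hsv=cv2.cvtColor(g,cv2.COLOR_RGB2HSV)
for z in (.174,.147): print(z,proj(d,[.43,-.01,z]))
for n in ['mill','mat_hexagon']: print(n,[w(d,x['point']).round(3) for x in env.tip_of('wrist',n)])
E
```

```text
[ 0.43132466 -0.00768687  0.21038527] [ 3.1386392   0.00361045 -3.13079434]
0.174 (np.float64(278.57565195392914), np.float64(232.62753688465574))
0.147 (np.float64(278.8686548123366), np.float64(219.24762413161744))
mill [array([ 0.431, -0.003,  0.008])]
mat_hexagon []
```

View pics/w3.png

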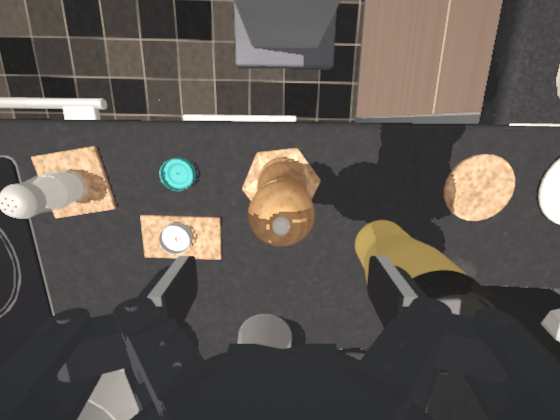

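The knob is at (282,227) and centred between the fingers, so I descend on the head.

>>> apply_moves:
  targets: [0.003,0,0.02,0,0,0,0.002,0,0.02,0,0.004,0,0.002,0,0.02,0,0,0,0,0,0.013,0,0,0,0,0,0,0,0,0]

```text
t: 9.25
eef_pos: [0.4297, -0.0058, 0.1389]
tcp_rot: [3.137, 0.012, -3.129]
force: [-0.6, -0.2, 0.3]
grip_width: 0.0851
```

>>> apply_moves:
  targets: [0.002,-0.002,0.009,0,0.012,0,0,0,0,0,0,0,0,0,0,0,0,0,0,0,0,0,0,0,0,0,0,0,0,0,0,0,0,0,0,0]
  gripper: 0.035
  squeeze: 40

```text
t: 9.85
eef_pos: [0.4303, -0.0078, 0.1323]
tcp_rot: [3.137, 0.005, -3.13]
force: [-0.5, 0.2, -1.6]
grip_width: 0.0457
```

>>> apply_moves:
  targets: [0,0,-0.015,0,0,0,0,0,-0.02,0,0,0,0,0,-0.03,0,0,0,0.01,0,-0.03,0,0,0,0.01,0.01,-0.02,0,0,0,0.01,0.025,0,0,0,0,0,0.03,0,0,0,0,0,0.03,0,0,0,0]

```text
t: 10.65
eef_pos: [0.3964, 0.0838, 0.2522]
tcp_rot: [3.14, 0.002, -3.141]
force: [0.4, -0.3, -1.4]
grip_width: 0.0458
```

>>> apply_moves:
  targets: [0,0.03,0,0,0,0,0,0.03,0,0,0,0,0,0.03,0,0,0,0,-0.01,0.025,0,0,0,0,-0.015,0.02,0,0,0,0,-0.01,0.01,0,0,0,0,0,0,0,0,0,0,0,0,0,0,0,0]

```text
t: 11.45
eef_pos: [0.4276, 0.2379, 0.2523]
tcp_rot: [3.14, -0.0, -3.133]
force: [-0.1, -0.6, -0.6]
grip_width: 0.046
```

```bash
python3 - <<'E'
from h import *
d=snap('wrist','w4')
d=rep('wrist',['mill','mat_round']); rep('top',['mill','mat_round'])
print(env.observe()['eef_pos'],proj(d,[.428,.235,.294]))
E
```

```text
mill [([0.427, 0.24, 0.126], 0.56)]
mat_round [([0.438, 0.23, 0.001], 0.72)]
mill []
mat_round []
[0.42818674 0.2379318  0.2527448 ] (np.float64(275.4720369790032), np.float64(307.74070200349695))
```

View pics/w4.png

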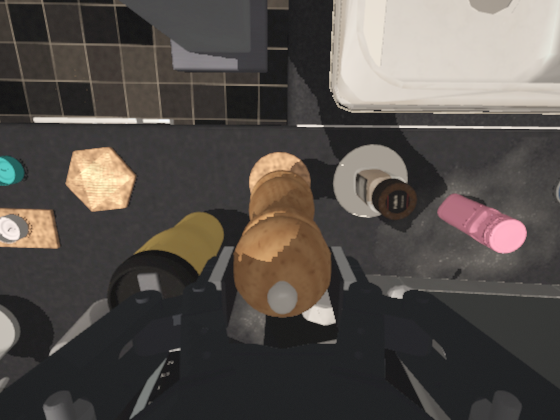

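The mill hangs straight, with the knob at (282,297), and the round mat is behind it at (280,177). The hexagon at (100,180) is now empty. I lower the mill.

>>> apply_moves:
  targets: [-0.005,-0.002,0.02,0,0,0,-0.005,-0.002,0.025,0,0,0,0,0,0.025,0,0,0,0,0,0.02,0,0,0,0,0,0.015,0,0,0,0,0,0.008,0,0,0,0,0,0,0,0,0]

```text
t: 12.5
eef_pos: [0.4407, 0.2337, 0.1377]
tcp_rot: [3.137, 0.006, -3.137]
force: [0.2, -0.4, -1.7]
grip_width: 0.046
```

```bash
python3 - <<'E'
from h import *
d=snap('wrist'); 
h=cv2.cvtColor(d['color'],cv2.COLOR_RGB2HSV)
m=cv2.inRange(h,(5,60,90),(25,200,255)); n,l,st,c=cv2.connectedComponentsWithStats(m)
for i in range(1,n):
  if st[i,4]>600: print(st[i],c[i],px(d,*c[i],.006))
print(env.observe()['eef_pos'])
rep('wrist',['mill','mat_hexagon'])
E
```

```text
[   0  143   81   90 5370] [ 36.13165736 189.23128492] [ 0.43375578 -0.00175529  0.006     ]
[  234   149    97   168 12386] [281.88252866 230.89060229] [0.47567743 0.23446429 0.006     ]
[399 174  49  47 730] [423.03561644 187.63150685] [0.43045102 0.37047221 0.006     ]
[  36  232  170   93 6402] [136.37582006 277.8684786 ] [0.52940607 0.08101507 0.006     ]
[0.44098709 0.23392606 0.1381921 ]
mill [([0.441, 0.234, 0.012], 0.97), ([0.433, -0.007, -0.002], 0.4)]
mat_hexagon []
```

>>> apply_moves:
  targets: [0.003,0.001,0.004,0,0.006,0,0,0,0.002,0,0,0,0,0,0,0,0,0]

```text
t: 13.0
eef_pos: [0.4395, 0.2362, 0.1343]
tcp_rot: [3.133, 0.005, -3.137]
force: [-0.4, -0.8, -1.7]
grip_width: 0.0457
```

>>> apply_moves:
  targets: [0,0,0.002,0.006,0,0,0,0,0.001,0,0,0]

```text
t: 13.2
eef_pos: [0.4397, 0.2364, 0.1314]
tcp_rot: [3.139, 0.005, -3.137]
force: [0.6, 0.5, -1.2]
grip_width: 0.0459
```

>>> apply_moves:
  targets: [0,0,0,0,0,0,0,0,0,0,0,0,0,0,0,0,0,0,0,0,0,0,0,0,0,0,-0.03,0,0,0,0,0,-0.04,0,0,0,0,0,-0.03,0,0,0,0,-0.03,0,0,0,0,0,-0.04,0,0,0,0,0,-0.045,0,0,0,0]
  gripper: 0.085

```text
t: 14.2
eef_pos: [0.4414, 0.1273, 0.2362]
tcp_rot: [3.131, 0.011, -3.123]
force: [0.5, -1.3, 0.4]
grip_width: 0.0852
```

>>> apply_moves:
  targets: [0,-0.045,0,0,0,0,0,-0.045,0,0,0,0,0,-0.045,0,0,0,0,0,-0.045,0,0,0,0,0,-0.045,0,0,0,0,0,-0.045,0,0,0,0,0,-0.04,0,0,0,0,0,-0.02,0,0,0,0,0,0,0,0,0,0,0,0,0,0,0,0]

```text
t: 15.2
eef_pos: [0.4448, -0.2236, 0.2339]
tcp_rot: [3.135, 0.015, -3.135]
force: [-0.0, 1.5, 0.5]
grip_width: 0.085
```

```bash
python3 - <<'E'
from h import *
snap('wrist','w5'); s=env.observe(); print(s['eef_pos'],s['tcp_rot'])
d=rep('wrist',['shaker','mat_square','mat_hexagon','mat_oblong','candle'])
h=cv2.cvtColor(d['color'],cv2.COLOR_RGB2HSV)
m=cv2.inRange(h,(5,60,90),(25,200,255)); n,l,st,c=cv2.connectedComponentsWithStats(m)
for i in range(1,n):
  if st[i,4]>600: print(st[i],c[i],px(d,*c[i],.006))
print(proj(d,[.435,-.26,.094]))
rep('top',['mill','mat_round'])
E
```

```text
[ 0.44483833 -0.22349115  0.23388661] [ 3.13501425  0.01457989 -3.13408977]
shaker [([0.434, -0.262, 0.003], 0.95), ([0.432, -0.009, -0.001], 0.53)]
mat_square [([0.434, -0.26, 0.002], 0.77)]
mat_hexagon [([0.429, -0.005, -0.002], 0.77)]
mat_oblong [([0.507, -0.134, -0.002], 0.57)]
candle [([0.505, -0.141, 0.004], 0.8), ([0.43, -0.003, -0.001], 0.64), ([0.506, -0.134, 0.002], 0.28)]
[  414     0   146   110 14710] [489.38776343  53.22216179] [0.29963658 0.01464361 0.006     ]
[ 216  133   72   70 2579] [254.48041877 162.42923614] [ 0.42677506 -0.25695876  0.006     ]
[ 409  134   78   69 3549] [446.54381516 167.28205128] [ 0.4311821  -0.01146994  0.006     ]
[ 307  199   78   43 2383] [344.96768779 219.61351238] [ 0.50298874 -0.13649788  0.006     ]
[ 506  203   54   75 2699] [536.77880697 232.94034828] [0.52087651 0.12914592 0.006     ]
(np.float64(244.1325985772774), np.float64(184.1206995118193))
mill [([0.44, 0.238, 0.008], 0.6)]
mat_round [([0.434, 0.237, 0.003], 0.87)]
```

View pics/w5.png

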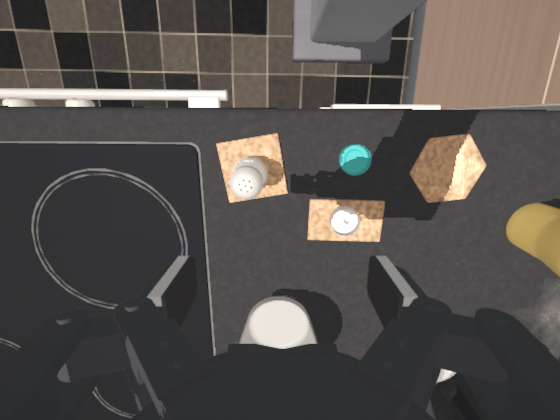

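The mill is standing on the round mat. The shaker's cap is at (246,184), the tea light at (345,220), and the hexagon at (447,167) is free. Next is the shaker.

>>> apply_moves:
  targets: [0.005,-0.018,0,0,0.015,0,0.005,-0.018,0.02,0,0,0,0,0,0.03,0,0,0,0,0,0.03,0,0,0,0,0,0.02,0,0,0,0,0,0,0,0,0,0,0,0,0,0,0]

```text
t: 16.4
eef_pos: [0.4382, -0.2602, 0.1322]
tcp_rot: [3.138, 0.005, -3.131]
force: [0.7, 0.3, 0.8]
grip_width: 0.085
```

>>> apply_moves:
  targets: [0.003,0,0.02,0,0.005,0,0.002,0,0.025,0,0,0,0.002,0,0.025,0,0.004,0,0,0,0.02,0,0,0,0,0,0,0,0,0]

```text
t: 16.9
eef_pos: [0.4381, -0.2622, 0.0463]
tcp_rot: [-3.14, 0.01, -3.131]
force: [-0.5, 0.1, 1.1]
grip_width: 0.0853
```

>>> apply_moves:
  targets: [0.003,0.002,0.007,0,0.01,0,0,0,0,0,0,0,0,0,0,0,0,0,0,0,0,0,0,0,0,0,0,0,0,0,0,0,0,0,0,0]
  gripper: 0.03
  squeeze: 30

```text
t: 17.5
eef_pos: [0.4384, -0.2614, 0.044]
tcp_rot: [-3.137, 0.007, -3.132]
force: [-0.1, 1.1, -1.1]
grip_width: 0.0369
```

>>> apply_moves:
  targets: [0,0,0,0,0,0]

```text
t: 17.6
eef_pos: [0.4384, -0.2615, 0.0441]
tcp_rot: [-3.136, 0.007, -3.132]
force: [-0.4, 0.0, -0.4]
grip_width: 0.0372
```

```bash
python3 - <<'E'
from h import *
d=snap('wrist','w6'); print(env.observe()['eef_pos'],env.observe()['grip_width'],proj(d,[.435,-.26,.094]))
d=snap('scene'); cv2.imwrite('pics/s6.png',cv2.resize(d['color'][240:400,260:440,::-1],(720,600),interpolation=cv2.INTER_CUBIC))
a=cv2.imread('pics/w6.png'); b=cv2.imread('pics/s6.png'); cv2.imwrite('pics/c6.png',np.hstack([cv2.resize(a,(400,300)),cv2.resize(b,(400,300))]))
E
```

```text
[ 0.43838457 -0.26153842  0.04404763] 0.036732698905711424 (np.float64(285.6473204363176), np.float64(313.6604388922337))
```

View pics/c6.png

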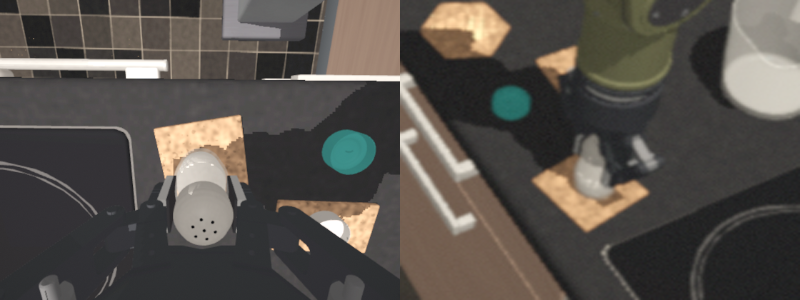

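The grip looks high, on the shoulder between cap and glass. I'll reopen, go 10 mm lower and grip again.

>>> apply_moves:
  targets: [0,0,0,0,0,0,0,0,0,0,0,0,0,0,0,0,0,0,0.002,0.001,0.006,0,0.007,0,0,0,0.006,0,0,0,0,0,0,0,0,0]
  gripper: 0.07

```text
t: 18.3
eef_pos: [0.4363, -0.2606, 0.031]
tcp_rot: [-3.136, -0.0, -3.132]
force: [0.2, 0.6, -0.6]
grip_width: 0.0699
```

>>> apply_moves:
  targets: [0,0,0,0,0,0,0,0,0,0,0,0,0,0,0,0,0,0,0,0,0,0,0,0,0,0,0,0,0,0]
  gripper: 0.03

```text
t: 18.8
eef_pos: [0.4364, -0.2605, 0.031]
tcp_rot: [-3.136, -0.0, -3.132]
force: [0.7, 0.4, -0.9]
grip_width: 0.0402
```

>>> apply_moves:
  targets: [0,0,-0.015,0,0,0,0,0,-0.025,0,0,0,0,0.01,-0.025,0,0,0,0,0.03,0,0,0,0,0,0.035,0,0,0,0,0.005,0.035,0,0,0,0,0,0.035,0,0,0,0,0,0.035,0,0,0,0,0,0.035,0,0,0,0,0,0.025,0,0,0,0]

```text
t: 19.8
eef_pos: [0.4305, -0.0182, 0.0958]
tcp_rot: [-3.134, 0.002, 3.138]
force: [1.2, 0.0, -1.0]
grip_width: 0.0402
```

>>> apply_moves:
  targets: [0,0,0,0,0,0,0,0,0,0,0,0]

```text
t: 20.0
eef_pos: [0.4308, -0.0134, 0.0957]
tcp_rot: [-3.136, 0.002, -3.137]
force: [0.2, 0.0, -1.2]
grip_width: 0.0404
```

```bash
python3 - <<'E'
from h import *
d=rep('wrist',['shaker','mat_hexagon'],'w7'); print(env.observe()['eef_pos'],env.observe()['tcp_rot'])
rep('top',['shaker','mat_square'])
E
```

```text
shaker [([0.429, -0.013, 0.067], 0.82)]
mat_hexagon [([0.432, -0.009, -0.001], 0.63)]
[ 0.43086681 -0.01476073  0.09573878] [-3.13623940e+00  2.57993563e-03 -3.13987536e+00]
shaker []
mat_square [([0.436, -0.258, -0.001], 0.89)]
```

View pics/w7.png

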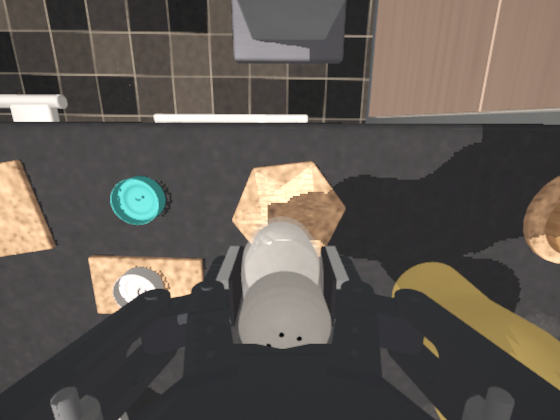

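The shaker hangs upright over the hexagon, whose centre is at (289,213). I lower it 64 mm.

>>> apply_moves:
  targets: [0,0.002,0.02,0,0,0,0,0.002,0.02,0,0.003,0,0,0,0.014,0,0,0,0,0,0.006,0,0,0,0,0,0,0,0,0]

```text
t: 20.8
eef_pos: [0.435, -0.0153, 0.0367]
tcp_rot: [-3.135, -0.004, 3.135]
force: [-1.0, 0.1, -0.8]
grip_width: 0.0403
```

>>> apply_moves:
  targets: [0.003,0.004,0.003,0,-0.004,0,0,0,0.002,0,0,0,0,0,0,0,0,0]

```text
t: 21.1
eef_pos: [0.434, -0.0144, 0.0342]
tcp_rot: [-3.134, -0.002, 3.131]
force: [0.4, 0.4, -1.2]
grip_width: 0.0404
```

>>> apply_moves:
  targets: [0.002,0.004,0.002,-0.005,0,0,0,0.002,0.001,0,0,0]

```text
t: 21.3
eef_pos: [0.4325, -0.01, 0.0321]
tcp_rot: [-3.138, -0.001, 3.128]
force: [0.4, -0.5, -0.9]
grip_width: 0.0404
```

>>> apply_moves:
  targets: [0,0,0.001,0,0,0]

```text
t: 21.4
eef_pos: [0.4327, -0.0101, 0.0315]
tcp_rot: [-3.138, -0.001, 3.128]
force: [0.7, -0.5, -1.3]
grip_width: 0.0401
```

>>> apply_moves:
  targets: [0,0,0,0,0,0,0,0,0,0,0,0,0,0,0,0,0,0,0,0,-0.02,0,0,0,0,0,-0.035,0,0,0,0,0,-0.035,0,0,0,0,0,-0.02,0,0,0,0,-0.03,0,0,0,0,-0.015,-0.035,0,0,0,0,-0.015,-0.03,0,0,0,0]
  gripper: 0.085

```text
t: 22.4
eef_pos: [0.4625, -0.1046, 0.1279]
tcp_rot: [-3.136, 0.003, 3.137]
force: [0.1, 0.3, -0.3]
grip_width: 0.085
```

>>> apply_moves:
  targets: [-0.015,-0.02,0,0,0,0,-0.015,-0.01,0,0,0,0,0,0,0,0,0,0,0,0,0,0,0,0]

```text
t: 22.8
eef_pos: [0.4913, -0.142, 0.128]
tcp_rot: [-3.137, -0.001, 3.126]
force: [-0.9, 1.1, 0.2]
grip_width: 0.085
```

```bash
python3 - <<'E'
from h import *
d=rep('wrist',['candle','mat_oblong','mat_square','shaker','mat_hexagon'],'w8'); print(env.observe()['eef_pos'],env.observe()['tcp_rot'])
h=cv2.cvtColor(d['color'],cv2.COLOR_RGB2HSV)
m=cv2.inRange(h,(5,60,90),(25,200,255)); n,l,st,c=cv2.connectedComponentsWithStats(m)
for i in range(1,n):
  if st[i,4]>600: print(st[i],c[i],px(d,*c[i],.006))
print(proj(d,[.504,-.138,.019]))
rep('top',['shaker','mat_hexagon'])
E
```

```text
candle [([0.42, -0.131, -0.0], 0.94), ([0.505, -0.139, 0.006], 0.74)]
mat_oblong []
mat_square [([0.435, -0.26, 0.0], 0.8)]
shaker [([0.439, -0.257, -0.001], 0.65), ([0.432, -0.01, 0.004], 0.55)]
mat_hexagon []
[ 0.49183351 -0.14136343  0.12824866] [-3.13623297e+00  4.27071917e-04  3.12847634e+00]
[ 411    0  149   49 6977] [485.42195786  23.4226745 ] [0.34707071 0.02173741 0.006     ]
[ 377   82  103  104 4963] [420.96332863 131.29377393] [ 0.42973014 -0.01955617  0.006     ]
[  93   87  111  105 8074] [149.59152836 138.85546198] [ 0.4327799 -0.2592615  0.006    ]
[ 236  183  108   61 4790] [289.9743215  212.32839248] [ 0.50279287 -0.1350842   0.006     ]
[ 519  183   41   77 2235] [542.61521253 220.34004474] [0.514002   0.10641185 0.006     ]
(np.float64(287.0945535696436), np.float64(217.90645677664264))
shaker [([0.438, -0.011, 0.004], 0.81)]
mat_hexagon [([0.436, -0.01, 0.002], 0.91), ([0.437, -0.016, 0.005], 0.71), ([0.44, 0.236, 0.006], 0.37)]
```

View pics/w8.png

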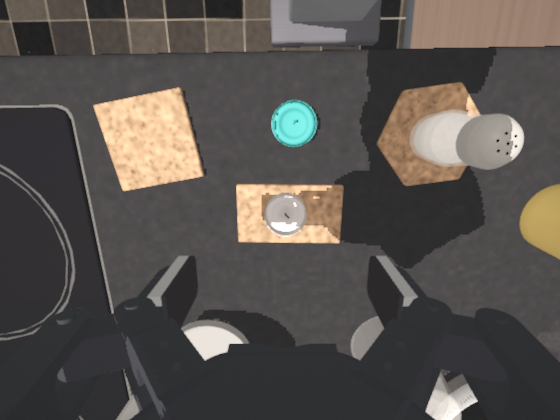

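The white tea light is at (286,214) on the oblong. The shaker stands on the hexagon (433,134). Before going low I check how close the glass and jug are.

```bash
python3 - <<'E'
from h import *
d=snap('top','t9'); print('glass base',px(d,361,180,0),'rim',px(d,365,155,.09),'jug base',px(d,430,207,0),'jug left',px(d,415,190,.05),px(d,418,165,.13))
d=snap('wrist')
print(px(d,210,325,.1),px(d,385,315,.09))
cv2.imwrite('pics/t9c.png',cv2.resize(cv2.imread('pics/t9.png')[100:320,260:520],None,fx=2.5,fy=2.5))
E
```

```text
glass base [ 0.64611156 -0.04152728  0.        ] rim [ 0.66632341 -0.02750745  0.09      ] jug base [ 0.65040299 -0.23193722  0.        ] jug left [ 0.65111227 -0.1757677   0.05      ] [ 0.67030946 -0.15260066  0.13      ]
[ 0.55583584 -0.19302137  0.1       ] [ 0.55636939 -0.06824738  0.09      ]
```

View pics/t9c.png

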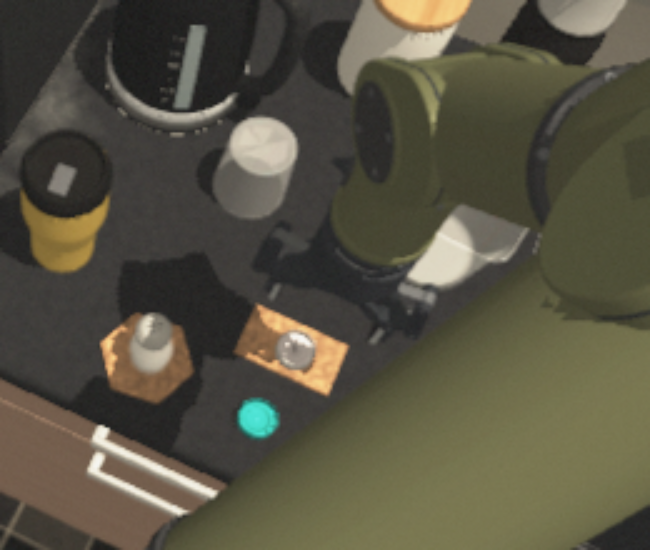

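>>> apply_moves:
  targets: [-0.004,0.001,0.02,0,0,0,-0.002,0.001,0.025,0,0,0,0,0,0.025,0,0,0,0,0,0.02,0,0,0,0,0,0.01,0,0,0,0,0,0,0,0,0]
  gripper: 0.06

```text
t: 23.95
eef_pos: [0.5008, -0.1405, 0.0259]
tcp_rot: [-3.136, 0.005, 3.127]
force: [0.6, -0.1, -0.4]
grip_width: 0.0603
```

>>> apply_moves:
  targets: [0,0.001,0.008,-0.005,0.005,0,0,0,0.007,0,0,0,0,0,0,0,0,0]

```text
t: 24.25
eef_pos: [0.5021, -0.1395, 0.0114]
tcp_rot: [-3.141, 0.003, 3.127]
force: [-1.0, -0.1, -0.1]
grip_width: 0.0599
```

>>> apply_moves:
  targets: [0,0,0.003,0,0.003,0,0,0,0,0,0,0,0,0,0,0,0,0,0,0,0,0,0,0,0,0,0,0,0,0]
  gripper: 0.028
  squeeze: 20

```text
t: 24.75
eef_pos: [0.503, -0.1398, 0.0094]
tcp_rot: [-3.141, 0.002, 3.126]
force: [-0.8, -0.6, -0.2]
grip_width: 0.0363
```

>>> apply_moves:
  targets: [0,0,-0.01,0,0,0,0,0,-0.02,0,0,0,0,0,-0.02,0,0,0,0.01,-0.02,0,0,0,0,0.015,-0.025,0,0,0,0,0.015,-0.025,0,0,0,0,0.015,-0.025,0,0,0,0,0.013,-0.02,0,0,0,0,0,-0.003,0,0,0,0,0,0,0,0,0,0]

```text
t: 25.75
eef_pos: [0.4335, -0.2596, 0.0678]
tcp_rot: [-3.141, 0.008, 3.13]
force: [0.5, 1.4, 0.4]
grip_width: 0.0357
```

```bash
python3 - <<'E'
from h import *
d=rep('wrist',['candle','mat_square','mat_oblong'],'w10'); print(env.observe()['eef_pos'],env.observe()['tcp_rot'])
E
```

```text
candle [([0.435, -0.258, 0.066], 0.77), ([0.419, -0.135, 0.004], 0.69)]
mat_square [([0.434, -0.259, -0.001], 0.61)]
mat_oblong [([0.505, -0.134, 0.002], 0.6)]
[ 0.43410904 -0.25793724  0.06742391] [-3.14140746  0.00796914  3.13321591]
```

View pics/w10.png

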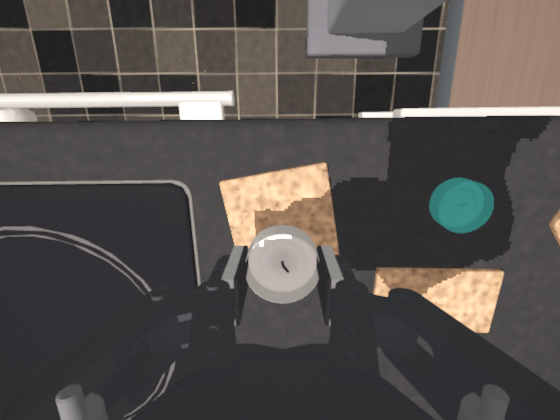

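The candle is held (283,263) over the square mat, whose visible part is at (280,215), and it lines up in y. I lower it 57 mm.

>>> apply_moves:
  targets: [0,0,0.02,0,0.008,0,0,0,0.02,0,0,0,0,0,0.012,0,0,0,0,0,0.002,0,0,0,0,0,0,0,0,0]

```text
t: 26.45
eef_pos: [0.4395, -0.2521, 0.0128]
tcp_rot: [3.139, 0.005, -3.14]
force: [-0.1, 0.2, -1.1]
grip_width: 0.0361
```

>>> apply_moves:
  targets: [0.002,-0.004,0,0,0.005,0,0.002,-0.003,0.001,0,0,0,0,0,0.002,0,0,0,0,0,0,0,0,0]

```text
t: 26.85
eef_pos: [0.4366, -0.2595, 0.0113]
tcp_rot: [3.14, 0.002, -3.139]
force: [-0.7, 0.3, -0.1]
grip_width: 0.0363
```

>>> apply_moves:
  targets: [0,0,0.002,0,0,0,0,0,0.001,0,0,0]

```text
t: 27.05
eef_pos: [0.4367, -0.2599, 0.0086]
tcp_rot: [3.14, 0.003, -3.14]
force: [-1.2, 0.4, 9.0]
grip_width: 0.0359
```

>>> apply_moves:
  targets: [0,0,0,0,0,0,0,0,0,0,0,0,0,0,0,0,0,0,0,0,-0.02,0,0,0,0,0,-0.03,0,0,0,0,0,-0.045,0,0,0,0,0,-0.045,0,0,0,0,0,-0.045,0,0,0,0,0.02,-0.04,0,0,0,0,0.04,-0.01,0,0,0]
  gripper: 0.06

```text
t: 28.05
eef_pos: [0.4346, -0.2027, 0.2497]
tcp_rot: [3.138, -0.004, 3.135]
force: [0.7, 1.4, 0.3]
grip_width: 0.06
```

```bash
python3 - <<'E'
from h import *
d=rep('wrist',['candle','mat_square','mat_oblong'],'w11'); print(env.observe()['eef_pos'],env.observe()['tcp_rot'])
E
```

```text
candle [([0.421, -0.132, 0.001], 0.83), ([0.438, -0.26, 0.004], 0.67)]
mat_square [([0.434, -0.257, 0.001], 0.73)]
mat_oblong [([0.506, -0.135, -0.0], 0.96), ([0.508, 0.119, -0.0], 0.63)]
[ 0.43233065 -0.20032057  0.24649029] [ 3.13563934 -0.01035463 -3.13935938]
```

>>> apply_moves:
  targets: [0,0.045,0,0,0,0,0,0.045,0,0,0,0,0,0.045,0,0,0,0,0,0.045,0,0,0,0,0,0.045,0,0,0,0,0,0.045,0,0,0,0,0,0.045,0,0,0,0,0,0.045,0,0,0,0,0,0.045,0,0,0,0]
  gripper: 0.085

```text
t: 29.15
eef_pos: [0.438, 0.1978, 0.2369]
tcp_rot: [-3.136, -0.027, 3.107]
force: [0.2, -0.7, -0.6]
grip_width: 0.0851
```

>>> apply_moves:
  targets: [0,0.04,0,0,-0.027,-0.035,0,0.04,0,0,0,0,0,0.04,0,0,0,0,0,0.025,0,0,0,0,0,0.01,0,0,0,0,0,0,0,0,0,0,0,0,0,0,0,0]

```text
t: 29.85
eef_pos: [0.4412, 0.3567, 0.227]
tcp_rot: [-3.127, -0.008, 3.141]
force: [0.3, -0.9, -0.9]
grip_width: 0.0851
```

```bash
python3 - <<'E'
from h import *
d=rep('wrist',['jar','pot_stand','mill','mat_round'],'w12'); print(env.observe()['eef_pos'],env.observe()['tcp_rot'])
print(proj(d,[.434,.353,.115]))
E
```

```text
jar [([0.432, 0.354, 0.012], 0.9), ([0.471, 0.481, 0.002], 0.67)]
pot_stand [([0.431, 0.353, -0.0], 0.97)]
mill [([0.44, 0.239, 0.006], 0.89)]
mat_round []
[0.44125457 0.35730992 0.22797855] [-3.12858182 -0.00663059  3.14057387]
(np.float64(279.76762806461693), np.float64(196.7212147400681))
```

View pics/w12.png

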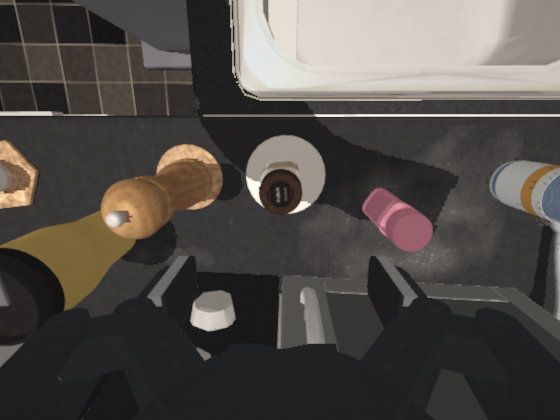

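The lid at (281,192) puts the jar at about (0.431, 0.353), upright on the stand. The mill on the round mat is clear of the fingers.

>>> apply_moves:
  targets: [0.004,-0.002,0.02,-0.013,-0.007,0,0.004,-0.002,0.03,0,0,0,0,0,0.03,0,0,0,0,0,0.015,0,0,0,0,0,0,0,0,0]

```text
t: 30.6
eef_pos: [0.436, 0.3507, 0.1326]
tcp_rot: [3.139, 0.005, 3.135]
force: [0.0, -0.0, 0.1]
grip_width: 0.085
```

>>> apply_moves:
  targets: [0.004,0.002,0.02,0,0.005,0,0.003,0.001,0.02,0,0,0,0.002,0,0.015,0,0.005,0,0,0,0.007,0,0,0,0,0,0,0,0,0]

```text
t: 31.1
eef_pos: [0.4304, 0.3547, 0.0726]
tcp_rot: [3.134, 0.001, 3.132]
force: [0.2, 0.3, 0.3]
grip_width: 0.0853
```

>>> apply_moves:
  targets: [0,0,0,0,0,0,0,0,0,0,0,0,0,0,0,0,0,0,0,0,0,0,0,0,0,0,0,0,0,0,0,0,0,0,0,0]
  gripper: 0.03
  squeeze: 30

```text
t: 31.7
eef_pos: [0.4322, 0.3555, 0.0754]
tcp_rot: [3.131, 0.004, 3.13]
force: [-0.1, 0.5, -0.6]
grip_width: 0.0396
```

>>> apply_moves:
  targets: [0,0,-0.015,0.01,0.004,-0.01,0,0,-0.025,0,0,0,0,0,-0.03,0,0,0,0,0,-0.035,0,0,0,0,0,-0.035,0,0,0,0,0,-0.035,0,0,0,0,0,-0.035,0,0,0,0,0,-0.01,0,0,0,0,0,0,0,0,0]

```text
t: 32.6
eef_pos: [0.4305, 0.3543, 0.3017]
tcp_rot: [-3.137, -0.005, -3.14]
force: [1.2, 0.1, -2.0]
grip_width: 0.0399
```

>>> apply_moves:
  targets: [0,-0.02,0,0,0,0,0,-0.035,0,0,0,0,0,-0.04,0,0,0,0,0,-0.04,0,0,0,0,0,-0.04,0,0,0,0,0,-0.04,0,0,0,0,0,-0.04,0,0,0,0,0,-0.04,0,0,0,0,0,-0.04,0,0,0,0,0,-0.04,0,0,0,0]

```text
t: 33.6
eef_pos: [0.4233, -0.0331, 0.2886]
tcp_rot: [-3.134, -0.03, -3.127]
force: [1.5, 0.2, -1.0]
grip_width: 0.0402
```

>>> apply_moves:
  targets: [-0.016,-0.02,0,-0.008,-0.03,0.015,-0.016,-0.022,0,0,0,0,-0.016,-0.022,0.02,0,0,0,-0.016,-0.02,0.03,0,0,0,-0.012,-0.012,0.03,0,0,0,-0.004,-0.003,0.03,0,0,0,0,0,0.03,0,0,0,0,0,0.015,0,0,0,0,0,0,0,0,0,0,0,0,0,0,0]

```text
t: 34.6
eef_pos: [0.4905, -0.1467, 0.1108]
tcp_rot: [3.14, -0.029, 3.128]
force: [0.0, -0.3, -0.3]
grip_width: 0.0401
```

```bash
python3 - <<'E'
from h import *
s=env.observe(); d=rep('wrist',['jar','mat_oblong'],'w13'); print(s['eef_pos'],s['tcp_rot'])
E
```

```text
jar [([0.491, -0.146, 0.045], 0.95)]
mat_oblong [([0.504, -0.135, 0.003], 0.84)]
[ 0.4905368  -0.14666472  0.11076638] [ 3.1404811  -0.02900858  3.12786305]
```

View pics/w13.png

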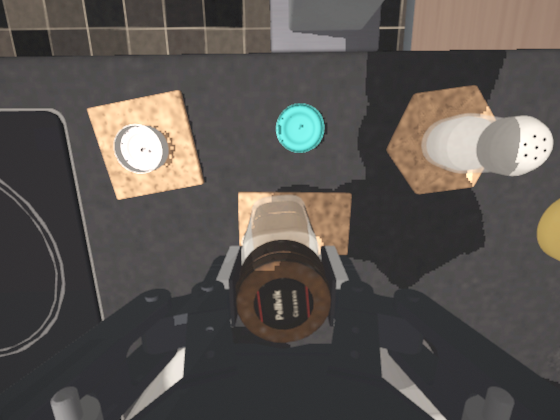

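The jar is upright in the grip (285,290) above the oblong mat (295,223). Candle and shaker both sit near the middle of their mats (147,146 and 446,140). I correct the lateral offset and lower.

>>> apply_moves:
  targets: [-0.007,0.006,0,0,-0.029,-0.013,-0.006,0.005,0.01,0,0,0,0,0,0.012,0,0,0,0,0,0.008,0,0,0,0,0,0,0,0,0]

```text
t: 35.25
eef_pos: [0.5079, -0.1362, 0.0825]
tcp_rot: [-3.14, 0.009, 3.139]
force: [0.1, -0.5, -0.5]
grip_width: 0.0403
```

>>> apply_moves:
  targets: [0.003,0,0.006,0,0.009,0,0,0,0.003,0,0,0,0,0,0,0,0,0]

```text
t: 35.55
eef_pos: [0.5042, -0.1367, 0.0722]
tcp_rot: [-3.14, -0.002, 3.139]
force: [-0.1, -0.6, -0.7]
grip_width: 0.0398
```

>>> apply_moves:
  targets: [0,0,0.001,0,0,0]

```text
t: 35.65
eef_pos: [0.5042, -0.1368, 0.0712]
tcp_rot: [-3.14, -0.002, 3.139]
force: [-0.1, 0.4, -0.7]
grip_width: 0.0401
```

>>> apply_moves:
  targets: [0,0,0,0,0,0,0,0,0,0,0,0,0,0,0,0,0,0,0,0,0,0,0,0,0,0,-0.02,0,0,0,0,0,-0.035,0,0,0,0,0,-0.04,0,0,0,0,0,-0.04,0,0,0,0.01,0.02,-0.03,0,0,0,0,0,0,0,0,0]
  gripper: 0.085

```text
t: 36.65
eef_pos: [0.4946, -0.1154, 0.2428]
tcp_rot: [-3.141, -0.002, 3.139]
force: [0.9, 0.0, 1.2]
grip_width: 0.0851
```

>>> apply_moves:
  targets: [0.02,0.04,-0.01,0,0,0,0.02,0.04,0,0,0,0,0.01,0.03,0,0,0,0,0,0,0,0,0,0,0,0,0,0,0,0,0,0,0,0,0,0]

```text
t: 37.25
eef_pos: [0.4443, -0.0053, 0.252]
tcp_rot: [-3.138, -0.0, 3.134]
force: [0.4, -0.7, -0.1]
grip_width: 0.0848
```

```bash
python3 - <<'E'
from h import *
for c in ['wrist','top','scene']:
    print(c); rep(c,['mill','mat_round','candle','mat_square','shaker','mat_hexagon','jar','mat_oblong','travel_cup'],'f_'+c)
print(env.observe()['eef_pos'],env.observe()['t'])
E
```

```text
wrist
mill [([0.439, 0.24, 0.008], 0.82)]
mat_round [([0.438, 0.231, -0.0], 0.68)]
candle [([0.423, -0.133, 0.002], 0.94), ([0.437, -0.261, 0.004], 0.61)]
mat_square [([0.436, -0.261, 0.0], 0.56)]
shaker [([0.431, -0.011, 0.003], 0.93)]
mat_hexagon [([0.434, -0.008, -0.001], 0.55)]
jar [([0.507, -0.138, 0.004], 0.8)]
mat_oblong [([0.502, -0.136, 0.002], 0.74)]
travel_cup [([0.512, 0.119, 0.0], 0.66), ([0.432, -0.012, 0.002], 0.66)]
top
mill [([0.44, 0.235, 0.005], 0.65)]
mat_round [([0.434, 0.239, 0.001], 0.67)]
candle []
mat_square []
shaker [([0.438, -0.015, 0.004], 0.62)]
mat_hexagon [([0.432, -0.012, -0.001], 0.65), ([0.433, 0.24, 0.0], 0.19)]
jar [([0.471, 0.478, -0.002], 0.83), ([0.435, -0.016, 0.004], 0.66)]
mat_oblong []
travel_cup [([0.51, 0.125, 0.003], 0.91)]
scene
mill [([0.44, 0.235, 0.008], 0.91)]
mat_round [([0.438, 0.235, 0.002], 0.48)]
candle [([0.419, -0.13, 0.004], 0.68), ([0.438, -0.26, 0.01], 0.5)]
mat_square [([0.433, -0.257, 0.005], 0.71)]
shaker [([0.433, -0.009, 0.008], 0.89)]
mat_hexagon [([0.433, -0.009, -0.002], 0.68)]
jar [([0.473, 0.479, 0.001], 0.93), ([0.509, -0.14, 0.009], 0.68)]
mat_oblong [([0.506, -0.137, 0.0], 0.9), ([0.506, -0.137, 0.007], 0.61)]
travel_cup [([0.512, 0.118, -0.002], 0.84)]
[ 0.44420574 -0.00470099  0.25236098] 38.75
```

View pics/f_wrist.png

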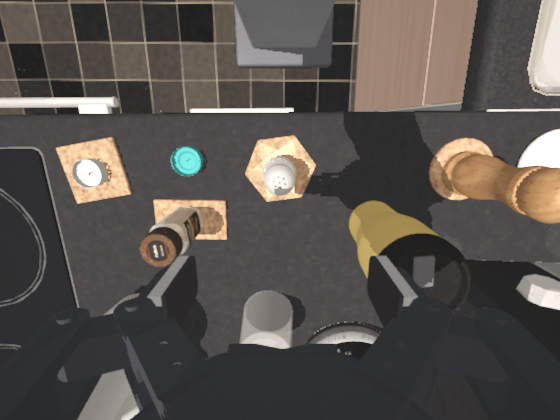

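All four stand upright on their own mats: candle (90,173), jar (180,225), shaker (280,175) and mill (467,175). The offsets are all well below 15 mm, so I hand in.

```bash
python3 -c "
from bench import env
print(env.finish_job())"
```

```text
the job is handed in; nothing more can be done
None
```

All four things are upright on their own mats, and I handed the job in at about 39 s of the 141 s allowed. I parked the jar on the pot stand, then moved the mill to the round mat, the shaker to the six-sided one and the tea light to the square one. The jar went from the stand to the oblong mat last.

**Final check:** In the last pictures each thing was about 2–9 mm from its mat's centre in every camera that saw it, against the 15 mm limit. The mill showed the largest offset, 9 mm in one view and 2–7 mm in the other two. The yellow cup is where it stood, to within a few millimetres, and the gripper was open and clear of everything.

**What went wrong or disagreed:**
- **Shaker grip:** My first grip on the shaker was too high, on its shoulder. I let go before lifting and gripped it again 13 mm lower.
- **Last top picture:** The arm hid the tea light and the jar from the top camera, and its "jar" readings there were the pink look-alike and a false hit on the shaker. I relied on the wrist and scene cameras for those two.

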